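# Lock the specimen carrier home with a quarter-turn T-stud

### The arm

A 7-joint arm with a two-finger parallel gripper is mounted at the origin on the work surface. World frame = base frame: x ahead of the robot, y to its left, z up, the work surface at z = 0. Lengths are in m, angles in rad, forces in N, time in s.
With the tool pointing down it reaches from about 0.425 to 1.025 m from the base axis. Payload 3.6 kg.
Tool frame: the origin (TCP) lies midway between the tips of the shut fingers; the grasp point (between the pads) lies 19 mm behind it; z points along the fingers, x is the direction in which the jaws open and shut, and the axes are right-handed (so a half turn about z gives the same grasp; the last joint's range is limited). The gripper opens to 85 mm and grips with 20 to 120 N. Pads are 22 mm wide; open, the fingers measure 114 mm over their backs; the gripper's body (76 mm by 85 mm) begins 54 mm behind the grasp point. The pads swing forward as they close: fully open they stand 13 mm farther back than shut.
Start: joints at [-1.335, 0.591, 0.048, 1.609, -0.033, 0.943, -0.034], TCP at [0.234, 0.686, 0.231] pointing down, gripper open.
Joint ranges: [-2.69, 2.69], [-0.47, 2.24], [-1.27, 1.36], [0.19, 2.51], [-1.53, 4.68], [0.08, 2.07], [-3.09, 3.09]. Speed limits (rad/s): [2.57, 2.57, 3.14, 3.14, 3.14, 3.14, 3.14].

### API

Orientations are given as a rotation vector (axis times angle).
In Python, from bench import env, read_camera, nets gives the robot as it stands. The module is installed in compiled form; this text tells all that it offers.
- The arm moves only by the tool step_arm, never from a script. Its argument "plan" is a list that holds one entry, the list of rows, each a list of 5 numbers: the closure, from 0 (fully open) to 1 (shut), then the shift along the world's x, y, z in mm, then the turn about the world's z in degrees. A call has 1 to 8 rows; each row is the pose to reach, as a shift and turn from the pose commanded when the call began; what a row does not reach only later rows make up. A row lasts 1/10 s, in which the tool goes at most 50 mm and 8.59 degrees, less where a joint would pass 70% of its speed; a pose out of reach is approached as far as the arm can. A call with a gripper value outside its range is refused whole. The fingers move at their own pace and stop on an object; the grip force is fixed at half the most. Time passes only in rows, so rows that repeat a pose let the fingers close. It gives the time, the measured TCP pose, the force and the opening at its end, in the units of the state.
- env.get_obs(): the state, without advancing time (a new reading comes with each control period).
- read_camera(name): name is "scene" or "top" or "wrist"; returns a dict with "color" (400x640x3 uint8, red, green, blue), "K" (3x3 intrinsics, pixels), "extrinsics" (4x4, takes a point from world to camera coordinates). Camera axes: x right, y up, looking along -z (the intrinsics and any distortion apply to the point x, -y, -z); pixel columns grow to the right and rows downward; lengths in m; the calibration is good to about 2 mm. A picture is of the moment at which its call begins. There is no depth.
- env.finish_job(): hands the job in, once; it reports no verdict.
Trained networks look in the newest picture that a camera, given by its name, has taken for a name from the list of things; names that differ only in an ending like _2 or _b are one class to them, and where a whole thing is asked for, a point or a joint stands for the part that bears it (a point fixed in the world has none). Each returns a list of dicts, best first, with "conf" (0 to 1); they miss things now and then, are a little off and sometimes report something else, mostly with a low value. They report only what shows in the picture. A call takes as long as a camera call.
- nets.recognise(camera, thing): "location" ([column, row] in pixels, amid what is visible of it).
- nets.spot_point(camera, thing): "location" ([column, row] in pixels: a listed point, or the origin of a listed thing).
The state is a dict: "time": time; "qpos": joint angles; "qd": joint speeds; "tau": joint torques, N m; "ee_pos": TCP position; "eef_rot": TCP orientation; "force": force on the tool from outside, world axes, zero at the start; "torque": the same for the moment, N m; "opening": finger opening in m.
Only numpy, scipy, OpenCV 4.12 (cv2) and the standard library are available. Lean on these libraries where they do the work, as an engineer would, in place of code of your own. Each camera call takes 0.05 s, during which the arm holds its last target.

### The job

Take the T-head stud from its parking block, drop its head lengthwise into the open part of the T-slot, and slide it along the slot so that it pushes the spring-loaded specimen carrier fully home against its end stop. There press the stud down, give it a quarter turn so that the head catches under the slot's lips, and let it spring up into its seat, so that the locked stud alone keeps the carrier home; then let go. Work gently (the forces between the stud and the rail, its spring strip and the carrier must never add up to more than 40 N) and leave the bottle, slide box and lens jar alone.

Things in the scene. Friction and masses are not known exactly. Their poses are not given: they have to be found in the camera images.
- stud_mid (a point): Centre of the loose upright steel T-head stud, 70 mm tall, 0.12 kg, z up. From the bottom: bar head 30 x 12 x 8 mm (x, y, z), round shank 11 mm thick, then from 42 mm above the underside to the top a flat bar handle 34 x 12 x 28 mm, its centre 21 mm above this point. Head and handle both lie along this point's x. It starts in the parking block, head bottom 8 mm above the bench.
- park: Grey parking block fixed to the bench, 75 x 60 x 20 mm, origin at the centre of its underside; a pocket 33 x 15 mm, 12 mm deep, long side along the block's x, holds the stud's head.
- rail: Fixed aluminium T-slot rail, 260 x 70 x 37 mm, origin at the centre of its underside, z up. The slot runs along its x at y = 0, shut at both ends: mouth 14 mm wide with 2.5 mm lead-in chamfers, lips 12 mm thick (underside 25 mm above the bench), below them a channel 34 mm wide in which the head can turn either way. The end stop, the carrier and the seat sit on one unit clamped along it.
- slot_mouth (a point): Middle of the slot mouth on the rail's top (37 mm above the bench), at rail x = -85 mm, where the slot is always open; axes as the rail's. The cross seat is 18 mm long for the 12 mm head: the stud's axis may be from 3.5 mm short of to 2.5 mm past its felt home place. There a turned head springs up till its underside is 21 mm above the bench; elsewhere it stays low.
- carrier (a joint): Travel along rail +x, in m, of the black specimen carrier that rides on the rail's top: 0 at the start, 0.030 home at a hard stop. Spring: 2 N at first, 3.2 N home. Its flat front face (44 mm wide, 37.5 to 43.5 mm above the bench; a low nose 50 mm long behind it) is pushed by the stud's shank. At the start the face lies at rail x = -34 mm give or take 14: the unit is not measured.
- oil_bottle: Small amber bottle, 32 mm in diameter, 65 mm tall, loose on the bench beyond the rail; a bystander. Origin at the centre of its underside.
- slide_box: Green slide box 60 x 85 x 30 mm, loose; a bystander. Origin at the centre of its underside.
- lens_can: Clear lens jar, 44 mm in diameter, 55 mm tall, loose; a bystander. Origin at the centre of its underside.
- strip (a joint): Travel down of the slot's sprung floor strip, 0 (its top 22 mm above the bench) to 0.008 m; 4 N at first, 11 N fully down. Resting on it lengthwise, the head is in the mouth and cannot turn; pressed more than 5 mm (6 to 7 is good) it can. Where the pushed carrier is home, a 4 mm deep cross seat in the lips' underside takes the turned head; the locked stud may settle back 3 to 4 mm.

How it is judged:
On the way, in this order (a step that is already met when the one before it is completed fails the run):
1. the stud's head is down in the slot, lengthwise and upright, with the carrier still out (z of stud_mid in the frame of rail between 0.045 and 0.0605 m and y of stud_mid in the frame of rail between -0.004 and 0.004 m and angle between the x axis of stud_mid and the x axis of rail, either way round below 0.2 rad and angle between stud_mid's own z axis and vertical below 0.15 rad and value of joint carrier below 0.006 m), for 0.1 s.
2. the carrier is pushed home (within 3 mm of its stop) by the stud, whose head is in the slot, still lengthwise (value of joint carrier above 0.027 m and z of stud_mid in the frame of rail below 0.0605 m and angle between the x axis of stud_mid and the x axis of rail, either way round below 0.2 rad and x of stud_mid in the frame of rail above -0.028 m), for 0.1 s.
At the end, for the whole second after the job is handed in: The stud stands upright (within 0.12 rad), its head across the slot (within 0.2 rad) and sprung up into the cross seat (stud_mid 54.5 to 58 mm above the rail's underside, within 4 mm of the slot's middle), holding the carrier within 5.5 mm of fully home; released and at rest (angle between the x axis of stud_mid and the y axis of rail, either way round below 0.2 rad and z of stud_mid in the frame of rail between 0.0545 and 0.058 m and angle between stud_mid's own z axis and vertical below 0.12 rad and y of stud_mid in the frame of rail between -0.004 and 0.004 m and value of joint carrier above 0.0245 m and linear speed of stud below 0.02 m/s); the robot touches nothing.
It fails at once if the forces between the stud and the rail, strip and carrier add up to more than 40 N (contact force between stud and rail above 40 N).
It fails at once if a bystander is moved by more than 20 mm (distance of any of oil_bottle, slide_box, lens_can from where it was at the start of the episode above 0.02 m).
It also fails if it takes over 64 s, if anything falls off the work surface, if the arm or the gripper's body presses on something with over 40 N, if the wrist force passes 120 N, or if a joint passes its speed limit or range.

## Working session

There is one attempt and no reset: what is moved stays moved. The work goes in short steps, Python scripts to look and compute and a tool call to move; the robot and the scene stay as the last step left them, time stands still between calls to the robot, and variables do not carry over. Pictures are saved under pics/ and viewed, and the job is handed in when it is done.

Besides the shell and the picture viewer there is one more tool, called after "Call:" by a JSON object that holds its "name" and its "arguments". step_arm: Moves the arm, as the interface text tells. Its arguments: {"type":"object","properties":{"plan":{"type":"array"}},"required":["plan"]}

```bash
mkdir -p pics; cat > h.py <<'E'
import numpy as np, cv2
from bench import env, read_camera, nets
def ray(c,px):
    K=c["K"];E=c["extrinsics"];d=np.array([(px[0]-K[0,2])/K[0,0],(px[1]-K[1,2])/K[1,1],1.])
    d=np.array([d[0],-d[1],-d[2]]);R=E[:3,:3];o=-R.T@E[:3,3];return o,R.T@d
def at(c,px,z):
    o,d=ray(c,px);return o+d*(z-o[2])/d[2]
def proj(c,p):
    E=c["extrinsics"];q=E[:3,:3]@np.array(p)+E[:3,3];q=np.array([q[0],-q[1],-q[2]]);u=c["K"]@q;return u[:2]/u[2]
def save(c,n,crop=None,s=1):
    im=c["color"][:,:,::-1]
    if crop: im=im[crop[1]:crop[3],crop[0]:crop[2]]
    if s!=1: im=cv2.resize(im,None,fx=s,fy=s,interpolation=cv2.INTER_CUBIC)
    cv2.imwrite("pics/"+n+".png",im)
E
python3 - <<'E'
from h import *
o=env.get_obs();print(o["time"],o["ee_pos"],o["eef_rot"],o["force"],o["opening"])
for n in ["scene","top"]:
    c=read_camera(n);save(c,n+"0")
    E=c["extrinsics"];print(n,-E[:3,:3].T@E[:3,3],c["K"][0,0])
    for t,z in [("stud_mid",.043),("park",0),("rail",0),("slot_mouth",.037),("carrier",.04),("oil_bottle",0),("slide_box",0),("lens_can",0)]:
        for r in nets.spot_point(n,t)[:2]: print(t,np.round(r["location"],1),round(r["conf"],2),np.round(at(c,r["location"],z),4))
print(env.get_obs()["time"])
E
```

```text
0.0 [0.23380064 0.6853818  0.2301341 ] [ 2.55371763  1.82731309 -0.00274104] [-0.26871711  0.7183548  -0.27594203] 0.08531050403100067
scene [0.99788114 0.57975199 0.69475465] 495.9191571529945
stud_mid [286.2 113.6] 0.58 [ 0.4826 -0.2548  0.043 ]
stud_mid [287. 126.] 0.54 [ 0.509  -0.2123  0.043 ]
park [286.6 126.2] 0.6 [ 0.478  -0.2645  0.    ]
rail [387.5 218.8] 0.59 [0.4954 0.1134 0.    ]
slot_mouth [362.6 223.8] 0.69 [0.5669 0.1202 0.037 ]Traceback (most recent call last):
  File "<stdin>", line 7, in <module>
ValueError: it knows: lens_can, oil_bottle, park, rail, slide_box, slot_mouth, stud_mid
```

```bash
python3 - <<'E'
from h import *
for n in ["scene","top"]:
    c=read_camera(n);save(c,n+"0")
    E=c["extrinsics"];print(n,-E[:3,:3].T@E[:3,3],c["K"][0,0])
    for t,z in [("stud_mid",.043),("park",0),("rail",0),("slot_mouth",.037),("oil_bottle",0),("slide_box",0),("lens_can",0)]:
        for r in nets.spot_point(n,t)[:2]: print(t,np.round(r["location"],1),round(r["conf"],2),np.round(at(c,r["location"],z),4))
print(env.get_obs()["time"])
E
```

```text
scene [0.99788114 0.57975199 0.69475465] 495.9191571529945
stud_mid [285.7 111.4] 0.55 [ 0.4784 -0.2631  0.043 ]
stud_mid [287.9 124.9] 0.4 [ 0.505  -0.2146  0.043 ]
park [286.9 126.6] 0.79 [ 0.4783 -0.2626  0.    ]
rail [389.5 216.9] 0.95 [0.4888 0.112  0.    ]
slot_mouth [364.4 225.3] 0.55 [0.5667 0.125  0.037 ]
oil_bottle [353.9 344.9] 0.65 [0.7213 0.2843 0.    ]
slide_box [254.  237.3] 0.68 [ 0.728  -0.0029 -0.    ]
slide_box [392.4 216.5] 0.46 [0.4836 0.1146 0.    ]
top [0.53303904 0.02926369 1.06341007] 476.7474453684866
stud_mid [445.9 243.7] 0.75 [ 0.4811 -0.2604  0.043 ]
rail [269.7 239.1] 0.85 [0.4821 0.1206 0.    ]
slot_mouth [265.9 197.5] 0.74 [0.5728 0.1278 0.037 ]
oil_bottle [200.5 134.3] 0.53 [0.7125 0.2806 0.    ]
slide_box [328.1 128.3] 0.66 [ 0.7328 -0.0043  0.    ]
lens_can [428.8 122.1] 0.93 [ 0.7524 -0.2321  0.    ]
1.05
```

View pics/scene0.png

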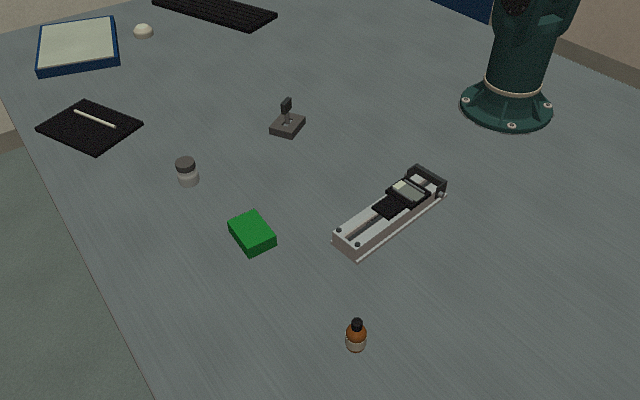

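View pics/top0.png

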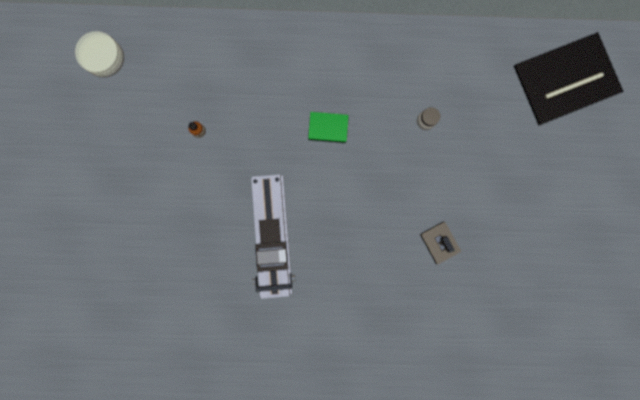

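The scene shows the stud in its block at (287,118) and the rail from (335,240) to (440,180). In the top view the rail runs from (266,178) down to (275,297), with the stud at (446,243). I'll zoom in next.

```bash
python3 - <<'E'
from h import *
c=read_camera("top");a=c["color"][165:310,235:310];b=c["color"][210:275,405:480]
A=cv2.resize(a,None,fx=4,fy=4,interpolation=cv2.INTER_CUBIC);B=cv2.resize(b,None,fx=6,fy=6,interpolation=cv2.INTER_CUBIC)
im=np.zeros((580,760,3),np.uint8);im[:580,:300]=A;im[:390,305:755]=B
cv2.imwrite("pics/z1.png",im[:,:,::-1])
s=read_camera("scene");save(s,"z2",(250,80,460,270),3.0)
E
```

```text
(no output)
```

View pics/z1.png

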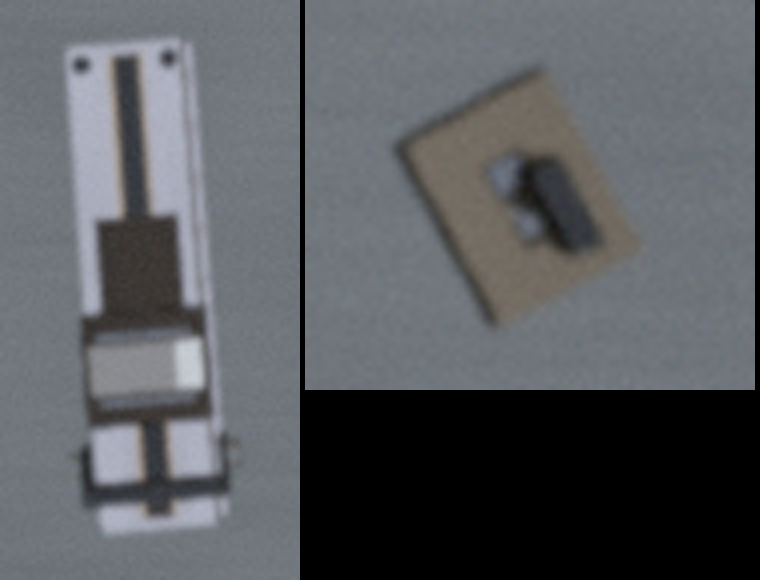

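View pics/z2.png

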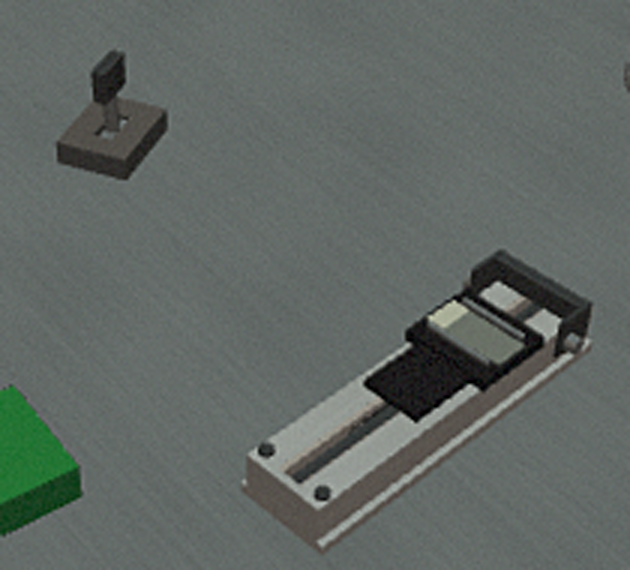

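```bash
python3 - <<'E'
from h import *
c=read_camera("top")
f=lambda x,y:(235+x/4,165+y/4)
g=lambda x,y:(405+(x-305)/6,210+y/6)
for p in [(66,48),(182,40),(217,522),(102,532)]: print("railcorner",at(c,f(*p),.037)[:2].round(4))
S=[at(c,f(*p),.037)[:2] for p in [(126,60),(136,210),(158,510)]]
print("slot",np.round(S,4)); d=S[2]-S[0];print(np.degrees(np.arctan2(d[1],d[0])))
print("carrier",at(c,f(137,218),.0435)[:2],at(c,f(98,222),.0435)[:2],at(c,f(176,216),.0435)[:2])
P=[at(c,g(*p),.02)[:2] for p in [(540,68),(637,243),(495,325),(400,148)]]
print("park",np.round(P,4),np.mean(P,0))
for i in range(4):
    d=P[(i+1)%4]-P[i];print(np.linalg.norm(d),np.degrees(np.arctan2(d[1],d[0])))
H=[at(c,g(*p),.078)[:2] for p in [(543,160),(587,243)]]
print("handle",H,np.mean([at(c,g(*p),.078)[:2] for p in [(568,205)]],0)); d=H[1]-H[0];print(np.degrees(np.arctan2(d[1],d[0])))
# rectified view of rail via gradient sub-pixel
G=cv2.cvtColor(c["color"],cv2.COLOR_RGB2GRAY).astype(np.float32)
for row in [183,190,197,204,211]:
    v=G[row,245:300];m=v[14:32];print(row,m.astype(int))
E
```

```text
railcorner [0.6163 0.1598]
railcorner [0.6219 0.0977]
railcorner [0.3651 0.073 ]
railcorner [0.3589 0.1338]
slot [[0.6105 0.1275]
 [0.53   0.1201]
 [0.3709 0.1044]]
-174.50777992490336
carrier [0.52576412 0.11887412] [0.52324661 0.1395233 ] [0.52722087 0.0981738 ]
park [[ 0.5288 -0.2628]
 [ 0.4656 -0.2989]
 [ 0.435  -0.2468]
 [ 0.4987 -0.2115]] [ 0.48203295 -0.25500769]
0.07278495356873455 -150.2820265857218
0.060410986257131274 120.50273599795584
0.07287168128267883 29.041193622080037
0.05954924685401391 -59.564468317106055
handle [array([ 0.4973589 , -0.24780986]), array([ 0.4690797, -0.2632662])] [ 0.48202599 -0.25659212]
-151.34067095496073
183 [177 177 173 153 117  75  64  60  58  68 107 154 170 178 175 177 177 175]
190 [177 175 174 165 146 100  67  56  60  63  86 124 161 172 175 179 181 180]
197 [176 178 176 173 157 120  80  57  58  60  68 102 151 171 178 180 176 174]
204 [176 173 176 174 169 147 101  68  59  55  63  84 120 156 174 176 177 176]
211 [174 175 174 172 172 154 121  79  61  60  60  64 107 148 170 173 176 176]
```

Call:
{"name": "step_arm", "arguments": {"plan": [[[0, 26, -43, 3, -8], [0, 52, -86, 5, -16], [0, 78, -129, 8, -24], [0, 104, -172, 10, -32], [0, 130, -215, 12, -40], [0, 156, -258, 14, -48], [0, 182, -301, 16, -56], [0, 208, -344, 18, -64]]]}}

```text
time: 2.0
ee_pos: [0.4417, 0.3426, 0.2497]
eef_rot: [-3.135, -0.188, -0.001]
force: [1.1, 0.5, 0.6]
opening: 0.0856
```

Call:
{"name": "step_arm", "arguments": {"plan": [[[0, 23, -37, 0, -8], [0, 46, -74, 0, -16], [0, 69, -111, 0, -24], [0, 92, -148, 0, -32], [0, 113, -183, 0, -40], [0, 113, -183, 0, -48], [0, 113, -183, 0, -48]]]}}

```text
time: 2.7
ee_pos: [0.5545, 0.1598, 0.2493]
eef_rot: [2.942, -1.1, 0.001]
force: [-0.4, 0.3, -0.4]
opening: 0.0854
```

```bash
python3 - <<'E'
from h import *
c=read_camera("wrist");save(c,"w1")
E=c["extrinsics"];print(-E[:3,:3].T@E[:3,3],c["K"])
for t,z in [("rail",0),("slot_mouth",.037)]:
    for r in nets.spot_point("wrist",t)[:2]: print(t,np.round(r["location"],1),round(r["conf"],2),np.round(at(c,r["location"],z),4))
o=env.get_obs();print(o["time"],o["ee_pos"],o["eef_rot"],o["qpos"])
E
```

```text
[0.60521606 0.21768697 0.39163853] [[312.6286961    0.         321.60901092]
 [  0.         312.6286961  200.13483414]
 [  0.           0.           1.        ]]
rail [308.1 218.9] 0.58 [0.4938 0.1169 0.    ]
slot_mouth [357.3 180.2] 0.6 [0.5797 0.1247 0.037 ]
2.85 [0.55325145 0.16273156 0.24899366] [-2.94654823e+00  1.08868804e+00  1.47175189e-03] [-0.81870716  0.44426665  0.62551406  1.95103127 -0.34189374  0.85252935
 -0.71846765]
```

View pics/w1.png

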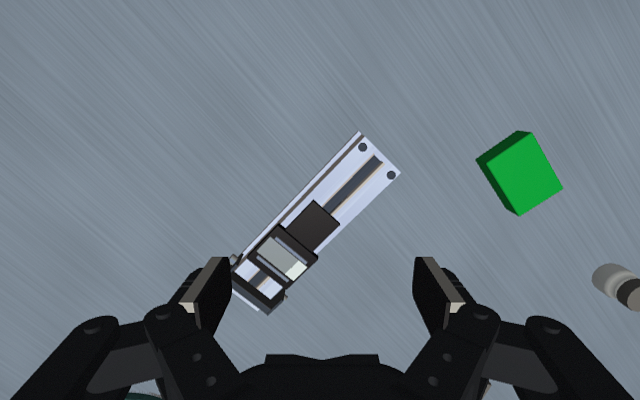

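The wrist view shows the rail from (372,140) to (260,300), with the slot between (377,160) and (335,208). I'll rectify both views onto the plane of the rail top.

```bash
cat >> h.py <<'E'
def rect(c,z,x0,x1,y0,y1,res=0.0005):
    # output: col ~ decreasing y (left=+y), row ~ decreasing x
    nx=int((x1-x0)/res);ny=int((y1-y0)/res)
    cor=np.float32([proj(c,p) for p in [(x1,y1,z),(x1,y0,z),(x0,y0,z),(x0,y1,z)]])
    M=cv2.getPerspectiveTransform(np.float32([[0,0],[ny,0],[ny,nx],[0,nx]]),cor)
    return cv2.warpPerspective(c["color"],M,(ny,nx),flags=cv2.INTER_CUBIC|cv2.WARP_INVERSE_MAP)
E
python3 - <<'E'
from h import *
ims=[]
for n in ["top","wrist","scene"]:
    c=read_camera(n)
    im=rect(c,.037,.34,.64,.05,.18);ims.append(im)
    G=cv2.cvtColor(im,cv2.COLOR_RGB2GRAY).astype(float)
    pts=[]
    for x in np.arange(.545,.6,.005):
        row=int((.64-x)/.0005); v=G[row-3:row+4].mean(0)
        lo=int((.18-.14)/.0005);hi=int((.18-.108)/.0005)
        v=v[lo:hi];w=v<0.5*(v.min()+np.percentile(v,90));i=np.where(w)[0]
        pts.append((x,.18-.0005*(lo+.5*(i[0]+i[-1])),.0005*(i[-1]-i[0])))
    pts=np.array(pts);k=np.polyfit(pts[:,0],pts[:,1],1)
    print(n,np.degrees(np.arctan(k[0])),np.polyval(k,.575),pts[:,2].round(4),np.abs(np.polyval(k,pts[:,0])-pts[:,1]).max())
cv2.imwrite("pics/r1.png",np.hstack(ims)[:,:,::-1])
E
```

```text
top 5.86526507216788 0.12519545454545458 [0.013  0.013  0.013  0.013  0.013  0.0125 0.0125 0.0125 0.0125 0.013
 0.013 ] 0.0003863636363636014
wrist 5.968332197516977 0.12529545454545457 [0.0135 0.0135 0.013  0.0135 0.0135 0.0135 0.0135 0.013  0.0135 0.0135
 0.013 ] 0.00020454545454545725
scene 5.5300370987127785 0.12757500000000002 [0.0125 0.013  0.0125 0.013  0.013  0.0135 0.0125 0.014  0.013  0.013
 0.013 ] 0.00017499999999995297
```

View pics/r1.png

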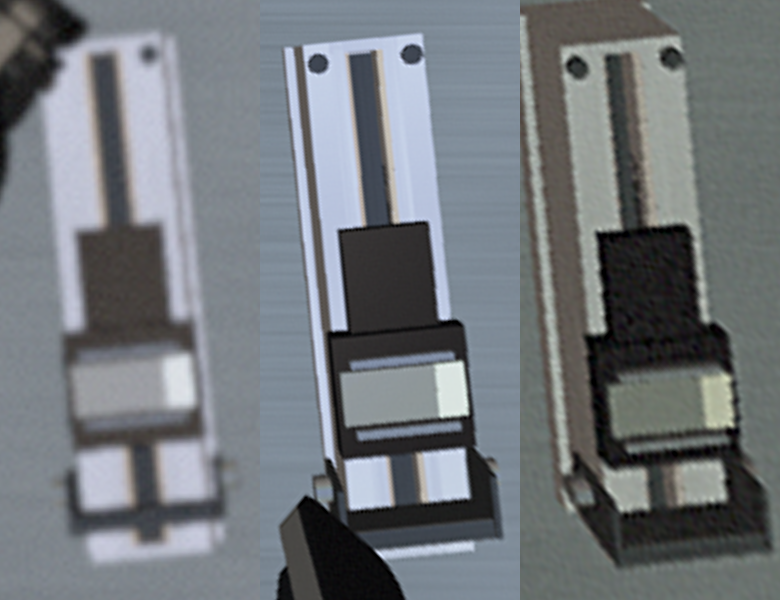

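Call:
{"name": "step_arm", "arguments": {"plan": [[[0, -9, -50, 0, -5], [0, -18, -98, 0, -10], [0, -26, -146, 0, -15], [0, -34, -195, 0, -20], [0, -42, -244, 0, -20], [0, -51, -293, 0, -20], [0, -60, -342, 0, -20], [0, -68, -390, 0, -20]]]}}

```text
time: 3.8
ee_pos: [0.4855, -0.2299, 0.2494]
eef_rot: [-2.71, 1.587, -0.001]
force: [0.4, 0.4, -0.6]
opening: 0.0854
```

Call:
{"name": "step_arm", "arguments": {"plan": [[[0, -4, -24, 0, 0], [0, -4, -24, 0, 0], [0, -4, -24, 0, 0]]]}}

```text
time: 4.1
ee_pos: [0.4819, -0.2524, 0.2491]
eef_rot: [-2.709, 1.59, 0.001]
force: [0.4, 0.9, -0.3]
opening: 0.0856
```

```bash
python3 - <<'E'
from h import *
o=env.get_obs();print(o["time"],o["ee_pos"],o["eef_rot"],o["force"])
c=read_camera("wrist");save(c,"w2")
E=c["extrinsics"];print(-E[:3,:3].T@E[:3,3])
for n in ["wrist"]:
  for t,z in [("stud_mid",.043),("park",0)]:
    for r in nets.spot_point(n,t)[:2]: print(t,np.round(r["location"],1),round(r["conf"],2),np.round(at(c,r["location"],z),4))
a=[rect(c,z,.42,.55,-.32,-.19) for z in (.02,.078)]
t=read_camera("top"); a.append(rect(t,.078,.42,.55,-.32,-.19))
cv2.imwrite("pics/r2.png",np.hstack(a)[:,:,::-1])
E
```

```text
4.1 [ 0.48190211 -0.25238264  0.2491489 ] [-2.70869461e+00  1.58990153e+00  6.64307471e-04] [ 0.37850934  0.91552371 -0.34154081]
[ 0.54926685 -0.21514144  0.39148285]
stud_mid [327.2 170.8] 0.68 [ 0.4873 -0.2565  0.043 ]
park [326.  166.3] 0.63 [ 0.4839 -0.2574  0.    ]
```

View pics/r2.png

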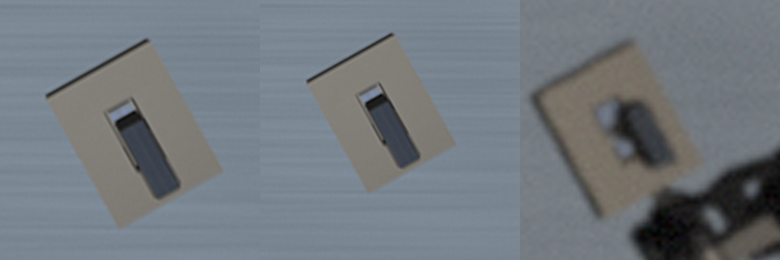

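View pics/w2.png

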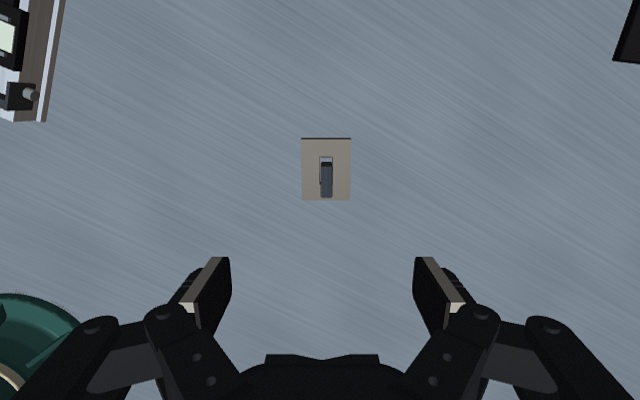

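```bash
python3 - <<'E'
from h import *
o=env.get_obs();print(o["time"],o["ee_pos"],o["eef_rot"],o["force"],o["qpos"])
E
```

```text
4.3 [ 0.48250483 -0.25071106  0.24893179] [-2.71135850e+00  1.58530285e+00  1.32961737e-03] [ 0.21227165 -0.06132268 -1.45024059] [-0.15044931  0.42416223  0.73982309  2.02273482 -0.38447147  0.83564505
 -0.24950506]
```

Call:
{"name": "step_arm", "arguments": {"plan": [[[0, 2, -4, -40, 0], [0.3, 2, -4, -80, 0], [0.3, 2, -4, -120, 0], [0.3, 2, -4, -150, 0], [0.3, 2, -4, -150, 0]]]}}

```text
time: 4.8
ee_pos: [0.4819, -0.2537, 0.0958]
eef_rot: [-2.711, 1.587, 0.013]
force: [-0.8, 1.2, 1.0]
opening: 0.0597
```

```bash
python3 - <<'E'
from h import *
c=read_camera("wrist");save(c,"w3")
o=env.get_obs();print(o["time"],o["ee_pos"],o["eef_rot"],o["force"],o["opening"])
E
```

```text
4.85 [ 0.48317511 -0.25507777  0.09788992] [ 2.71059241 -1.5881484  -0.00655346] [ 0.07870013 -0.27634972  0.31690648] 0.059457022235722565
```

View pics/w3.png

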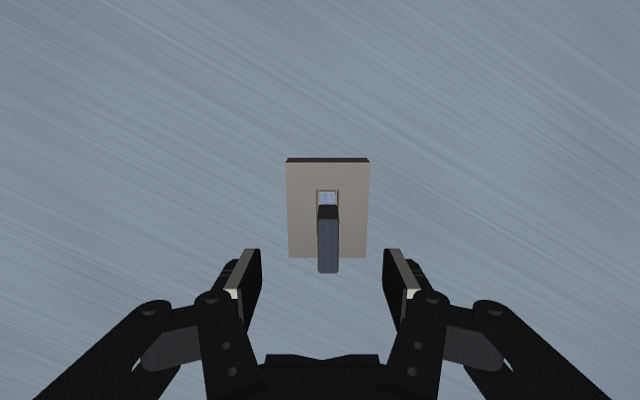

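```bash
python3 - <<'E'
from h import *
c=read_camera("wrist")
for p in [(318,219),(338,219),(339,272),(319,272),(328,246)]: print(at(c,p,.078)[:2].round(4))
# pixel of points beneath TCP
o=[env.get_obs()["ee_pos"]]
for i in range(3):
    read_camera("wrist"); o.append(env.get_obs()["ee_pos"])
print(np.round(o,4),env.get_obs()["time"])
m=np.mean(o,0);print(m,proj(c,[m[0],m[1],.078]))
E
```

```text
[ 0.4954 -0.246 ]
[ 0.5009 -0.2556]
[ 0.4724 -0.2728]
[ 0.4667 -0.2626]
[ 0.4839 -0.2589]
[[ 0.4842 -0.2562  0.0994]
 [ 0.4849 -0.2568  0.1003]
 [ 0.4852 -0.2572  0.1008]
 [ 0.4852 -0.2572  0.101 ]] 5.05
[ 0.48488493 -0.25684389  0.10037612] [325.71579078 242.92387281]
```

Call:
{"name": "step_arm", "arguments": {"plan": [[[0.3, 0, -2, -20, 0], [0.3, 0, -2, -40, 0], [0.3, 0, -2, -54, 0], [0.3, 0, -2, -54, 0], [0.3, 0, -2, -54, 0], [0.5, 0, -2, -54, 0], [0.7, 0, -2, -54, 0], [0.8, 0, -2, -54, 0]]]}}

```text
time: 5.85
ee_pos: [0.4842, -0.2589, 0.0458]
eef_rot: [-2.709, 1.59, -0.002]
force: [-0.1, 0.7, -0.4]
opening: 0.0178
```

```bash
python3 - <<'E'
from h import *
c=read_camera("wrist");save(c,"w4")
o=env.get_obs();print(o["time"],o["ee_pos"],o["eef_rot"],o["force"],o["opening"])
E
```

```text
5.9 [ 0.48414978 -0.25888285  0.04565568] [-2.70912708e+00  1.59055782e+00 -1.27062315e-03] [-0.65461161 -0.42391305  0.31488273] 0.016889756357366875
```

View pics/w4.png

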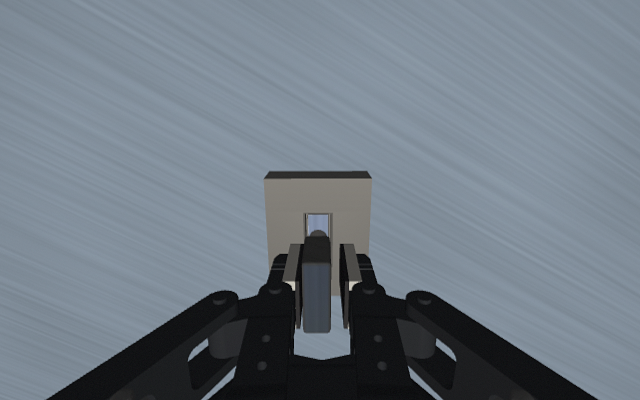

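The handle at columns 303–330 lies between the pads (300 and 342), about 1 mm left of centre. I'll shift by 1 mm and close.

Call:
{"name": "step_arm", "arguments": {"plan": [[[0.8, 0, 1, 0, 0], [0.9, 0, 1, 0, 0], [1, 0, 1, 0, 0], [1, 0, 1, 0, 0], [1, 0, 1, 0, 0], [1, 0, 1, 0, 0]]]}}

```text
time: 6.5
ee_pos: [0.484, -0.2576, 0.0454]
eef_rot: [-2.709, 1.59, -0.0]
force: [0.2, 1.0, 5.7]
opening: 0.0112
```

Call:
{"name": "step_arm", "arguments": {"plan": [[[1, 0, 0, 5, 0], [1, 0, 0, 15, 0], [1, 0, 0, 30, 0], [1, 0, 0, 55, 0], [1, 0, 0, 75, 0], [1, 0, 0, 75, 0]]]}}

```text
time: 7.1
ee_pos: [0.4852, -0.259, 0.1227]
eef_rot: [2.709, -1.591, 0.008]
force: [0.6, 0.5, -1.9]
opening: 0.0109
```

```bash
python3 - <<'E'
from h import *
o=[]
for i in range(2):
    c=read_camera("wrist"); o.append(env.get_obs()["ee_pos"])
save(c,"w5")
ob=env.get_obs();print(ob["time"],np.round(o,4),ob["eef_rot"],ob["force"],ob["opening"])
s=read_camera("scene");save(s,"s5",(230,60,390,180),5)
E
```

```text
7.2 [[ 0.4846 -0.2583  0.1214]
 [ 0.4839 -0.2576  0.1204]] [-2.70939264e+00  1.59013192e+00 -9.54100285e-04] [ 0.05142946  0.0608633  -2.06951462] 0.01111687956299649
```

View pics/w5.png

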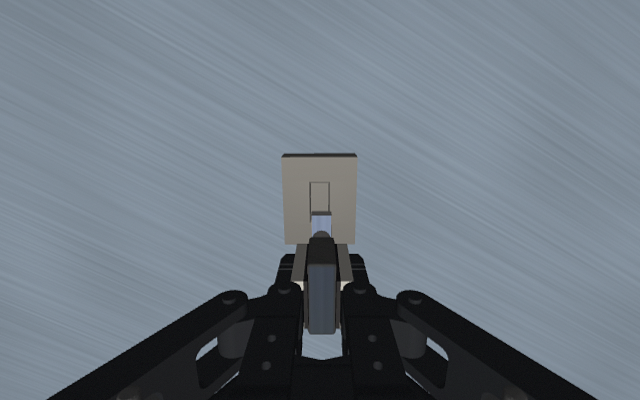

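View pics/s5.png

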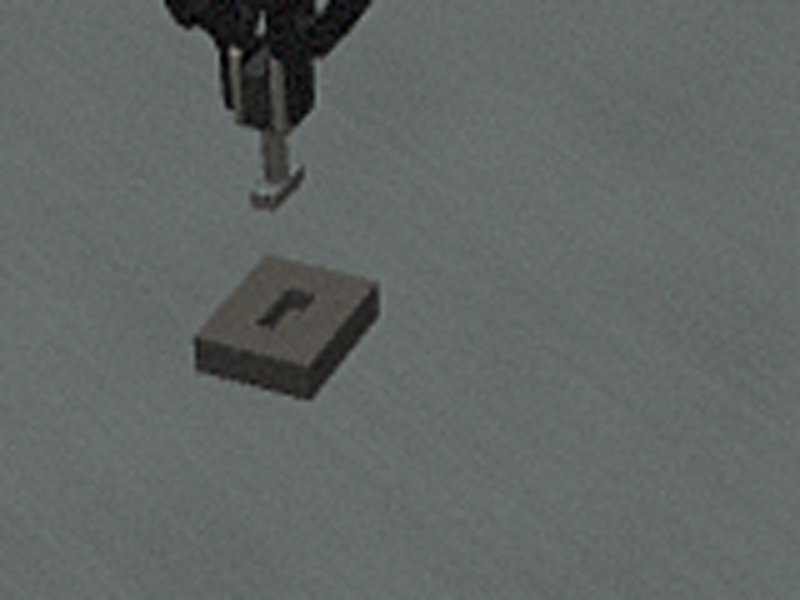

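Call:
{"name": "step_arm", "arguments": {"plan": [[[1, 10, 45, 0, -3], [1, 21, 92, 0, -6], [1, 32, 139, 0, -10], [1, 43, 186, 0, -14], [1, 54, 233, 0, -18], [1, 65, 280, 0, -21], [1, 76, 327, 0, -23.4], [1, 84, 360, 0, -23.4]]]}}

```text
time: 8.05
ee_pos: [0.5672, 0.1067, 0.1184]
eef_rot: [2.333, -2.102, -0.004]
force: [-0.1, 0.3, -1.8]
opening: 0.0111
```

Call:
{"name": "step_arm", "arguments": {"plan": [[[1, 3, 13, 0, 0], [1, 5, 23, 0, 0], [1, 5, 23, 0, 0], [1, 5, 23, 0, 0], [1, 5, 23, 0, 0]]]}}

```text
time: 8.55
ee_pos: [0.5725, 0.1226, 0.1204]
eef_rot: [2.326, -2.111, 0.001]
force: [0.2, -0.5, -1.2]
opening: 0.011
```

```bash
python3 - <<'E'
from h import *
o=[]
for i in range(3):
    c=read_camera("wrist"); o.append(env.get_obs()["ee_pos"])
save(c,"w6")
ob=env.get_obs();print(ob["time"],np.round(o,4),ob["eef_rot"],ob["force"],ob["opening"])
s=read_camera("scene");save(s,"s6",(290,120,450,270),4)
m=np.mean(o,0)
for n,c in (("wrist",c),("scene",s)):
    im=rect(c,.037,.5,.64,.06,.19)
    cv2.imwrite("pics/r6%s.png"%n,cv2.resize(im,None,fx=2,fy=2)[:,:,::-1])
E
```

```text
8.7 [[0.5726 0.1229 0.1204]
 [0.5727 0.1233 0.1204]
 [0.5728 0.1237 0.1205]] [ 2.32764583e+00 -2.10979007e+00  2.82808283e-04] [ 0.43997592 -0.82960124 -0.95477486] 0.01091241629713713
```

View pics/w6.png

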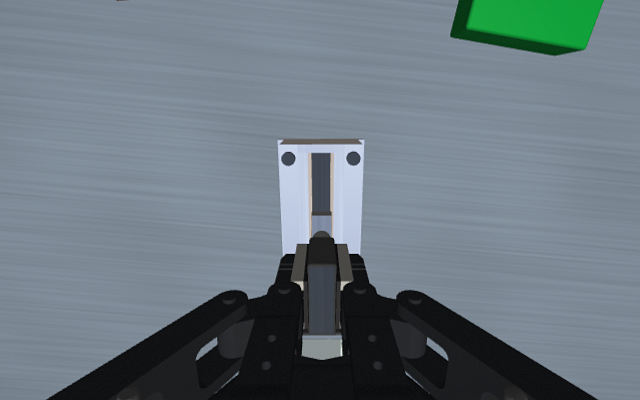

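View pics/s6.png

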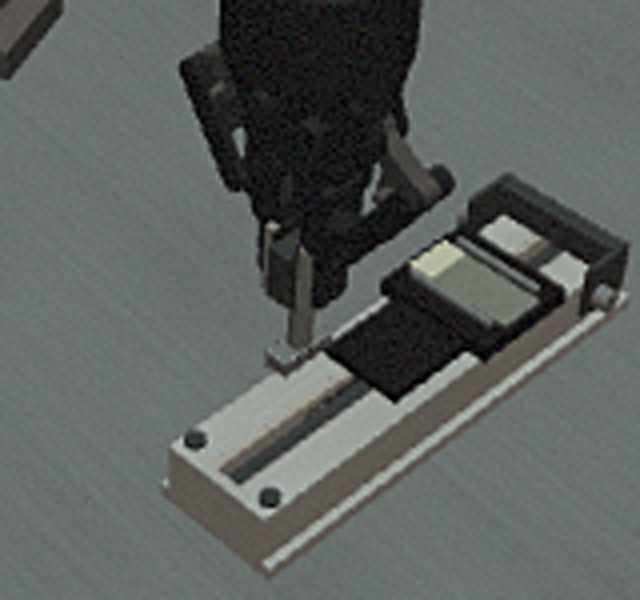

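```bash
python3 - <<'E'
from h import *
c=read_camera("wrist");G=cv2.cvtColor(c["color"],cv2.COLOR_RGB2GRAY).astype(float)
for r in list(range(160,212,8))+[218,222,226,250,290,320]:
    v=G[r,300:345]
    print(r,v[2:42:1].astype(int))
print(env.get_obs()["ee_pos"],env.get_obs()["time"])
save(c,"w7",(270,130,370,260),6) if 0 else save(c,"w7",(270,130,370,230),6)
E
```

```text
160 [204 205 204 207 207 205 204 187 189 193 144  74  68  71  69  72  70  69
  68  68  72  71  70  70  72  71  73  71  66 123 184 184 183 204 209 206
 205 206 204 206]
168 [205 206 205 207 208 207 206 188 189 192 144  74  67  70  70  70  71  68
  69  70  72  72  71  68  73  72  72  72  68 125 184 183 185 206 209 205
 204 206 204 206]
176 [204 207 206 208 210 208 207 192 188 191 172  83  67  72  69  72  70  69
  69  69  72  73  72  69  72  72  72  72  67 124 185 184 187 205 208 205
 204 206 205 208]
184 [203 207 206 207 212 208 208 192 189 192 172  82  68  70  70  71  71  68
  70  69  71  72  70  70  72  73  72  71  66 153 185 184 191 205 206 202
 204 206 207 209]
192 [203 205 205 207 211 210 208 197 188 189 199  90  67  72  70  71  71  68
  69  69  72  72  72  71  73  72  74  73  66 153 186 184 193 205 206 203
 206 207 205 209]
200 [202 204 206 206 211 210 209 200 187 189 201  90  67  72  70  72  70  69
  68  71  72  72  72  71  72  74  72  73  65 153 184 184 194 206 205 202
 205 206 206 210]
208 [202 203 206 205 209 211 210 203 187 189 200  91  68  72  70  71  70  70
  70  72  72  7
[... 340 characters left out ...]
1 140 138 137 137 138 139 142 184 184 196 205 202 201
 206 204 206 210]
226 [201 202 204 204 206 210 211 212 189 157 140 136 139 141 137 134 133 132
 135 138 140 142 141 140 138 137 137 138 139 137 181 184 187 202 202 201
 205 204 206 210]
250 [72 72 72 75 47 15 19 31 31 31 32 31 33 32 31 32 32 32 32 31 31 31 32 33
 33 32 31 32 32 30 30 30 31 18  8 41 72 72 73 72]
290 [125  71  49  50  51  31  47  64  69  69  68  68  67  67  67  68  68  69
  68  70  68  67  67  65  65  66  64  68  67  66  67  63  62  47  31  49
  49  46  99 125]
320 [17 12 49 50 49 50 24 63 67 69 68 69 67 66 67 69 68 69 68 70 68 67 65 67
 65 66 66 68 67 67 67 65 62 24 49 50 50 52 18 15]
[0.57284715 0.12442489 0.12037837] 8.8
```

View pics/w7.png

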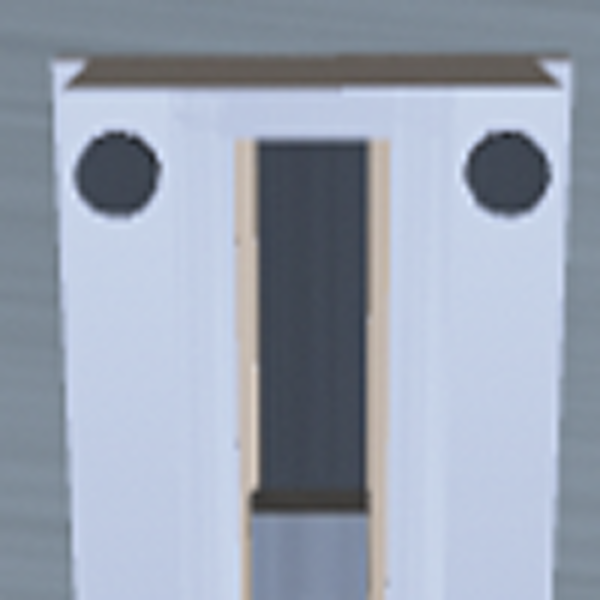

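Call:
{"name": "step_arm", "arguments": {"plan": [[[1, 0, 0, -20, 0], [1, 0, 0, -36, 0], [1, 0, 0, -40, 0], [1, 0, 0, -40, 0]]]}}

```text
time: 9.2
ee_pos: [0.5722, 0.125, 0.0793]
eef_rot: [2.329, -2.106, -0.002]
force: [1.0, -0.1, -0.9]
opening: 0.0114
```

```bash
python3 - <<'E'
from h import *
c=read_camera("wrist");save(c,"w8",(240,120,400,240),5)
o=env.get_obs();print(o["time"],o["ee_pos"],o["eef_rot"],o["force"])
s=read_camera("scene");save(s,"s8",(290,170,450,270),5)
E
```

```text
9.25 [0.57272839 0.12501351 0.0799798 ] [ 2.32958378e+00 -2.10678451e+00 -4.25557256e-04] [-0.50475863 -1.39931826 -1.09716312]
```

View pics/w8.png

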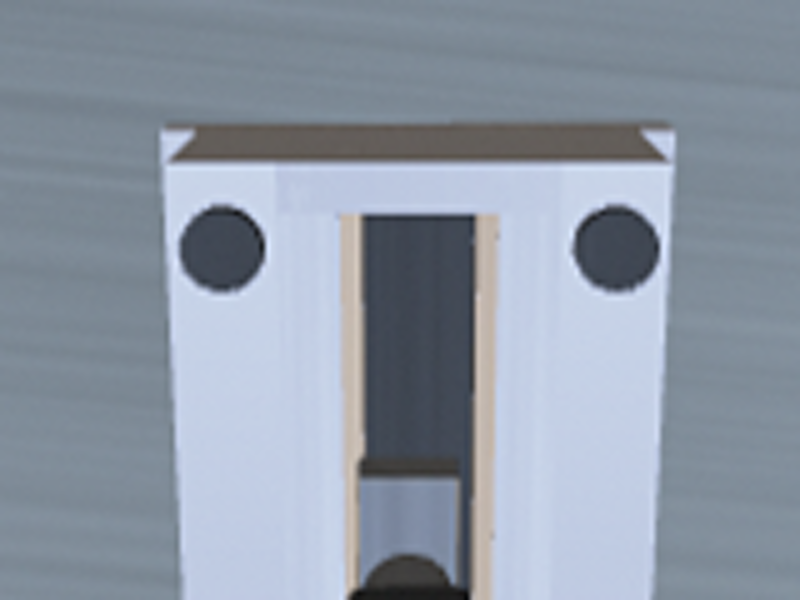

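View pics/s8.png

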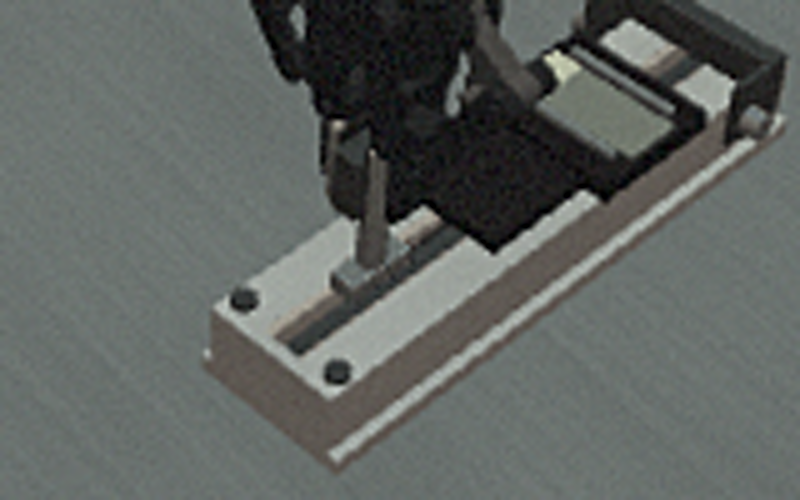

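The head sits about 1.2 mm too far toward +y (head centre at column 409, slot centre at 419 in the zoom). I'll correct that and lower.

Call:
{"name": "step_arm", "arguments": {"plan": [[[1, 0, -1, 0, 0], [1, 0, -1, -3, 0], [1, 0, -1, -6, 0], [1, 0, -1, -8, 0], [1, 0, -1, -9, 0]]]}}

```text
time: 9.8
ee_pos: [0.5727, 0.1243, 0.0709]
eef_rot: [2.33, -2.107, -0.0]
force: [-0.8, 0.4, -1.8]
opening: 0.0111
```

```bash
python3 - <<'E'
from h import *
c=read_camera("wrist");save(c,"w9",(240,120,400,240),5)
o=env.get_obs();print(o["time"],o["ee_pos"],o["eef_rot"],o["force"],o["torque"])
E
```

```text
9.85 [0.57267407 0.12428424 0.07087226] [ 2.33016519e+00 -2.10659396e+00 -5.07685745e-04] [-0.27812786 -0.02572988 -1.99067957] [ 0.04081832  0.03528234 -0.04995392]
```

View pics/w9.png

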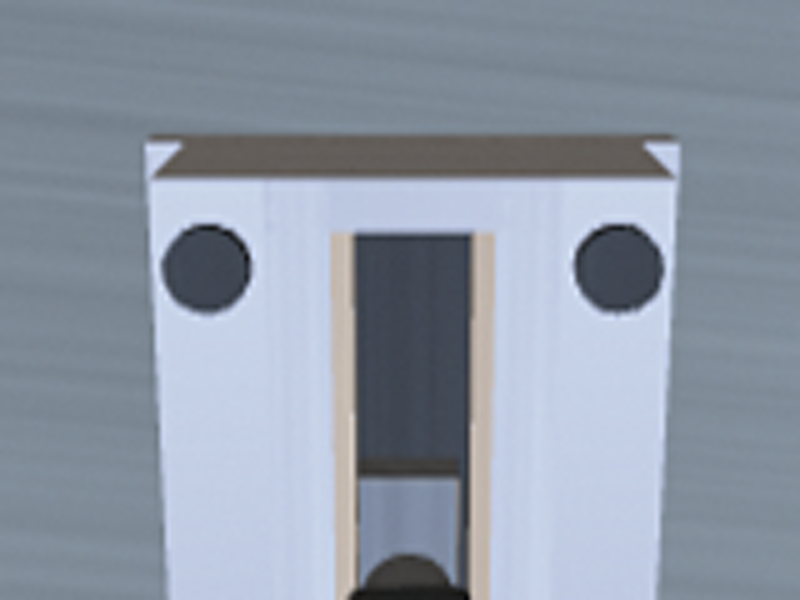

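Call:
{"name": "step_arm", "arguments": {"plan": [[[1, 0, -0.4, -1, 0], [1, 0, -0.4, -3, 0], [1, 0, -0.4, -5, 0], [1, 0, -0.4, -7, 0], [1, 0, -0.4, -9, 0], [1, 0, -0.4, -10, 0], [1, 0, -0.4, -10, 0]]]}}

```text
time: 10.55
ee_pos: [0.5727, 0.1238, 0.061]
eef_rot: [2.33, -2.107, -0.0]
force: [0.1, -0.8, -0.3]
opening: 0.0115
```

```bash
python3 - <<'E'
from h import *
c=read_camera("wrist");save(c,"w10",(240,120,400,240),5)
o=env.get_obs();print(o["time"],o["ee_pos"],o["eef_rot"],o["force"],o["torque"])
s=read_camera("scene");save(s,"s10",(290,170,450,270),5)
E
```

```text
10.6 [0.57280348 0.12382699 0.0611286 ] [ 2.33023194e+00 -2.10682592e+00 -1.77197730e-04] [ 0.57711099 -0.79197078 -2.46716924] [ 0.0236844  -0.01974705 -0.00334675]
```

View pics/w10.png

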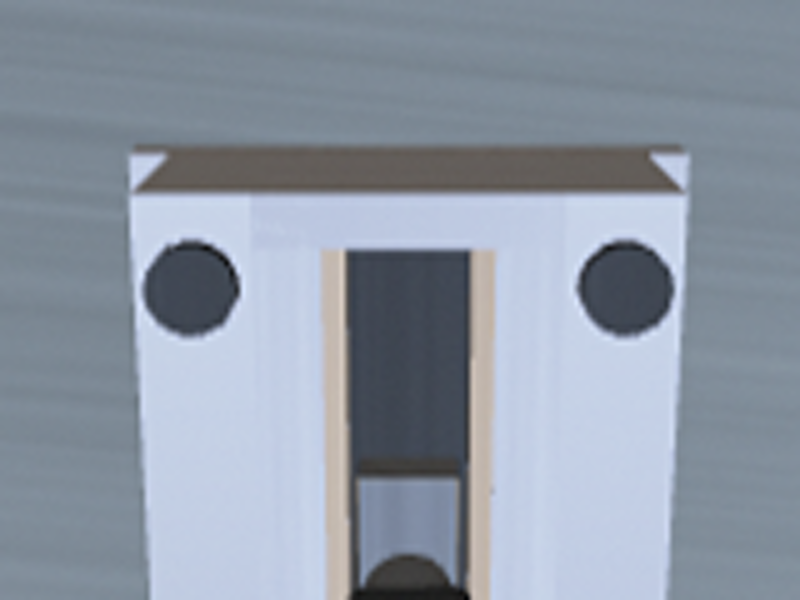

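View pics/s10.png

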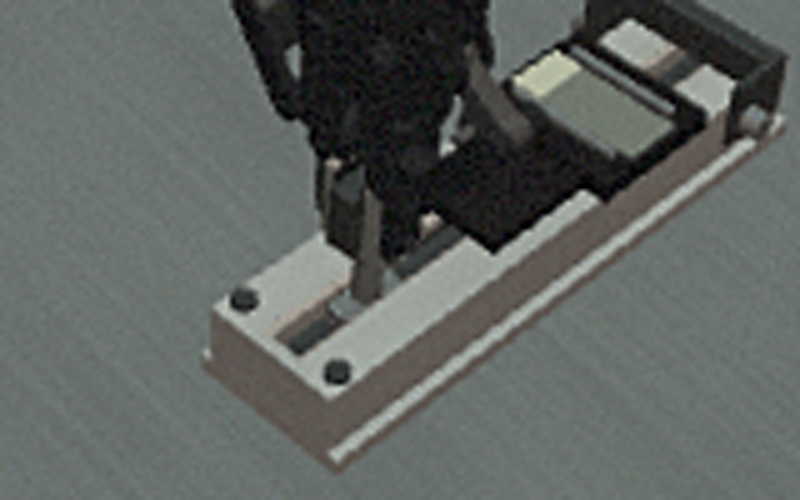

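Call:
{"name": "step_arm", "arguments": {"plan": [[[1, 0, 0, -1, 0], [1, 0, 0, -1, 0], [1, -5, -0.5, -1, 0], [1, -12, -1.2, -1, 0], [1, -20, -2, -1, 0], [1, -28, -2.8, -1, 0], [1, -34, -3.4, -1, 0], [1, -36, -3.6, -1, 0]]]}}

```text
time: 11.45
ee_pos: [0.5355, 0.1201, 0.0602]
eef_rot: [2.33, -2.107, -0.002]
force: [-0.2, 0.2, -1.3]
opening: 0.0111
```

```bash
python3 - <<'E'
from h import *
c=read_camera("wrist");save(c,"w11",(240,120,400,240),5)
o=env.get_obs();print(o["time"],o["ee_pos"],o["eef_rot"],o["force"],o["torque"])
s=read_camera("scene");save(s,"s11",(290,170,450,270),5)
E
```

```text
11.5 [0.53575679 0.12016334 0.06023882] [ 2.32975821e+00 -2.10684187e+00 -1.30107173e-03] [-0.40611057  0.4095635  -0.96976801] [0.01347892 0.01286812 0.00465356]
```

View pics/w11.png

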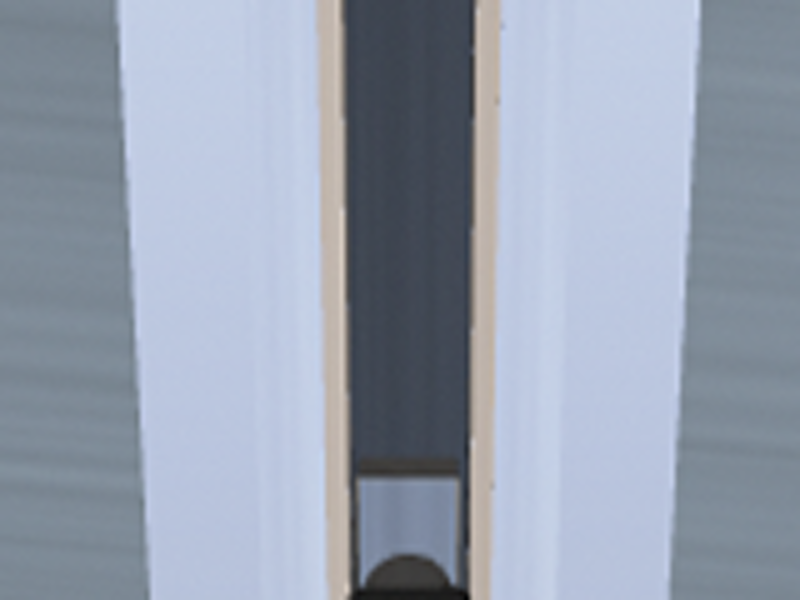

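View pics/s11.png

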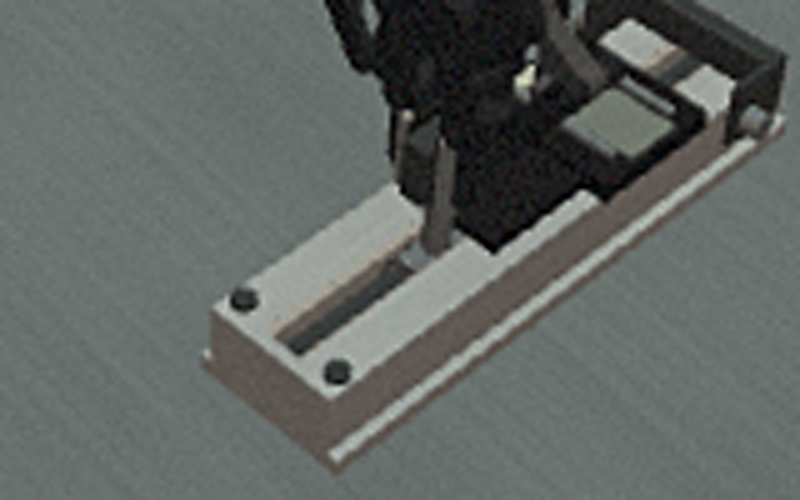

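Call:
{"name": "step_arm", "arguments": {"plan": [[[1, -3, -0.3, 0, 0], [1, -6, -0.6, 0, 0], [1, -10, -1, 0, 0], [1, -14, -1.4, 0, 0], [1, -18, -1.8, 0, 0], [1, -22, -2.2, 0, 0], [1, -25, -2.5, 0, 0], [1, -25, -2.5, 0, 0]]]}}

```text
time: 12.35
ee_pos: [0.5113, 0.1177, 0.0603]
eef_rot: [2.33, -2.107, -0.001]
force: [1.9, 0.8, 0.2]
opening: 0.0109
```

```bash
python3 - <<'E'
from h import *
for i in range(3):
    c=read_camera("wrist");o=env.get_obs();print(o["time"],o["ee_pos"],o["force"],o["torque"])
save(c,"w12",(240,120,400,240),5)
s=read_camera("scene");save(s,"s12",(290,170,450,270),5)
E
```

```text
12.4 [0.51162191 0.11768688 0.0603367 ] [ 2.19584678  0.69681642 -1.4911454 ] [ 0.18567967 -0.64499939  0.02346715]
12.45 [0.51185684 0.11770846 0.06033572] [ 2.07091037  0.54761779 -1.14991063] [ 0.15880286 -0.62896213 -0.07293115]
12.5 [0.51196385 0.1176913  0.06031786] [ 3.3668559   0.17922768 -0.47617487] [ 0.08287995 -0.63737343 -0.00908307]
```

View pics/s12.png

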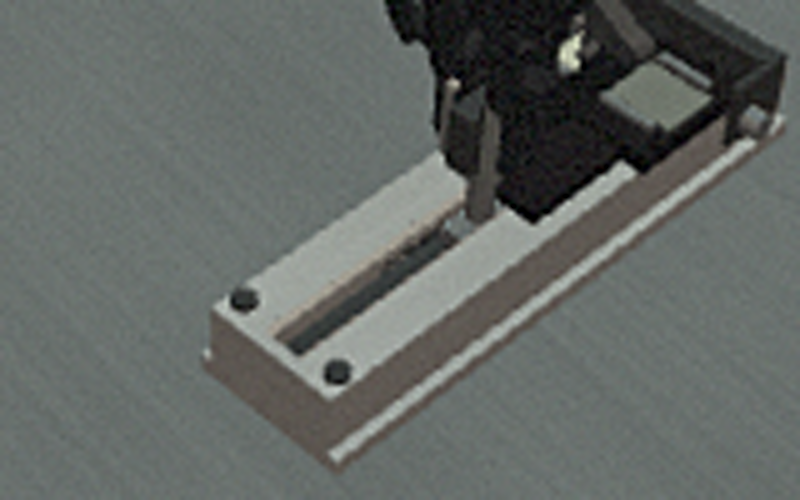

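View pics/w12.png

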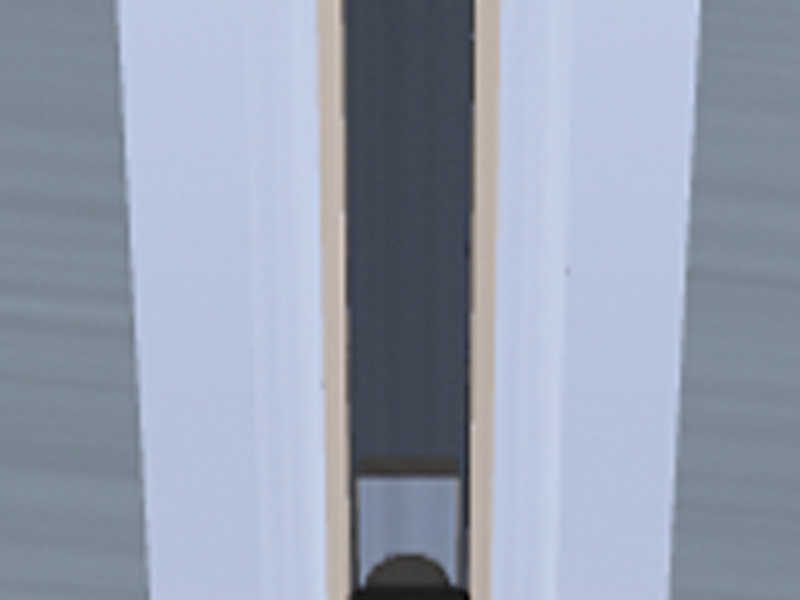

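Call:
{"name": "step_arm", "arguments": {"plan": [[[1, -2, -0.2, 0, 0], [1, -4, -0.4, 0, 0], [1, -5, -0.5, 0, 0], [1, -6, -0.6, 0, 0], [1, -6, -0.6, 0, 0]]]}}

```text
time: 13.05
ee_pos: [0.5057, 0.1171, 0.0603]
eef_rot: [2.33, -2.107, -0.0]
force: [3.5, 0.5, 0.7]
opening: 0.0113
```

```bash
python3 - <<'E'
from h import *
o=env.get_obs();print(o["time"],o["ee_pos"],o["force"],o["torque"])
E
```

```text
13.05 [0.50574372 0.11710653 0.06027479] [3.51377811 0.5436742  0.69109211] [ 0.13004991 -0.73553011  0.01503768]
```

Call:
{"name": "step_arm", "arguments": {"plan": [[[1, -0.7, -0.1, 0, 0], [1, -1.4, -0.1, 0, 0], [1, -1.4, -0.1, 0, 0]]]}}

```text
time: 13.35
ee_pos: [0.5045, 0.117, 0.0603]
eef_rot: [-2.33, 2.107, -0.0]
force: [2.7, 0.5, 1.1]
opening: 0.0115
```

```bash
python3 - <<'E'
from h import *
o=env.get_obs();print(o["time"],o["ee_pos"],o["force"],o["torque"])
E
```

```text
13.35 [0.50445657 0.11697447 0.06025046] [2.74227898 0.53905152 1.07569495] [ 0.07901572 -0.85383848  0.02621346]
```

Call:
{"name": "step_arm", "arguments": {"plan": [[[1, -0.7, -0.1, 0, 0], [1, -1.4, -0.1, 0, 0], [1, -1.4, -0.1, 0, 0]]]}}

```text
time: 13.65
ee_pos: [0.5041, 0.1169, 0.0604]
eef_rot: [-2.329, 2.106, -0.003]
force: [5.5, 1.0, -0.0]
opening: 0.0112
```

```bash
python3 - <<'E'
from h import *
o=env.get_obs();print(o["time"],o["ee_pos"],o["force"],o["torque"])
E
```

```text
13.65 [0.50410189 0.11692874 0.0603527 ] [ 5.4521579   0.98413754 -0.02767397] [ 0.17521025 -1.17252974 -0.04815574]
```

Call:
{"name": "step_arm", "arguments": {"plan": [[[1, 0.4, 0, -1, 0], [1, 0.6, 0.1, -2, 0], [1, 0.6, 0.1, -3.5, 0], [1, 0.6, 0.1, -5, 0], [1, 0.6, 0.1, -6.5, 0], [1, 0.6, 0.1, -7.3, 0], [1, 0.6, 0.1, -7.3, 0]]]}}

```text
time: 14.35
ee_pos: [0.5043, 0.1169, 0.0536]
eef_rot: [-2.329, 2.107, -0.0]
force: [3.6, 0.8, 8.2]
opening: 0.0113
```

```bash
python3 - <<'E'
from h import *
for i in range(3):
    c=read_camera("wrist");o=env.get_obs();print(o["time"],o["ee_pos"],o["force"],o["torque"])
print(o["eef_rot"])
save(c,"w13",(240,120,400,240),5)
s=read_camera("scene");save(s,"s13",(290,170,450,270),5)
E
```

```text
14.4 [0.50428185 0.11690721 0.05364277] [3.71398002 0.18993584 7.89029752] [ 0.1656618  -0.75191137  0.0058103 ]
14.45 [0.50427641 0.1169102  0.05364203] [3.33155593 0.8876975  7.61942321] [ 0.16539803 -0.70731044  0.02566498]
14.5 [0.50428238 0.1169111  0.05364658] [3.36742098 1.09105204 7.72407096] [ 0.14646101 -0.70478946  0.01003525]
[-2.32888979e+00  2.10656665e+00 -5.42299973e-04]
```

View pics/s13.png

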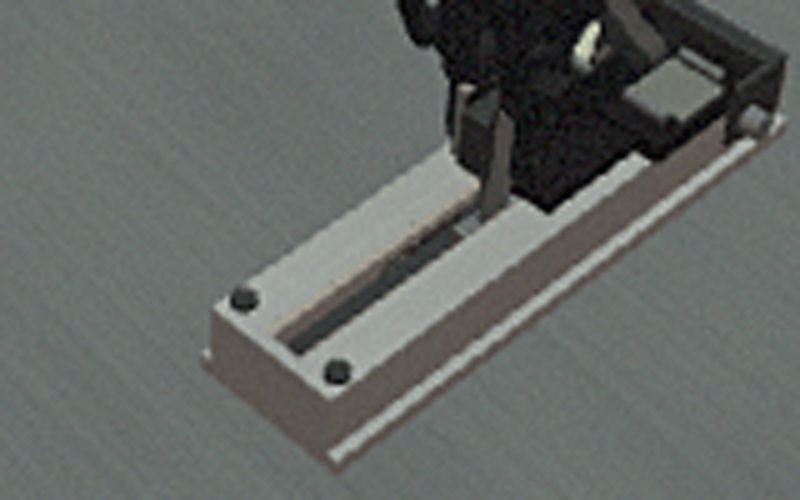

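View pics/w13.png

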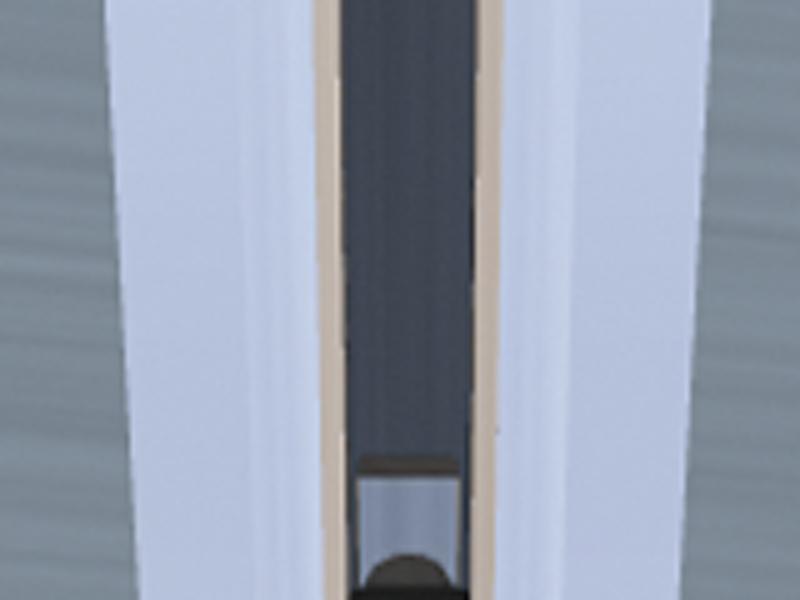

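Call:
{"name": "step_arm", "arguments": {"plan": [[[1, 0, 0, -0.8, 0], [1, 0, 0, -1, 0], [1, 0, 0, -1, 4], [1, 0, 0, -1, 8], [1, 0, 0, -1, 12], [1, 0, 0, -1, 16], [1, 0, 0, -1, 20], [1, 0, 0, -1, 20]]]}}

```text
time: 15.35
ee_pos: [0.5041, 0.1181, 0.0528]
eef_rot: [-2.66, 1.667, 0.001]
force: [2.5, 2.3, 9.7]
opening: 0.0114
```

```bash
python3 - <<'E'
from h import *
o=env.get_obs();print(o["time"],o["ee_pos"],o["eef_rot"],o["force"],o["torque"],o["opening"])
print(o["qpos"])
r=o["eef_rot"];print(2*np.degrees(np.arctan2(r[1],r[0])))
E
```

```text
15.35 [0.50414184 0.11808123 0.05276019] [-2.66008679e+00  1.66666097e+00  1.43875466e-03] [2.48025892 2.25640556 9.72091151] [ 0.53407701 -0.72077787  0.03714011] 0.011388233631475765
[-0.66885321  0.68982097  0.49542712  2.20154015 -0.80796548  0.43526574
 -0.63469394]
295.862105435488
```

Call:
{"name": "step_arm", "arguments": {"plan": [[[1, 0, 0, 0, 0], [1, 0, 0, 0, 0]]]}}

```text
time: 15.55
ee_pos: [0.5041, 0.1181, 0.0527]
eef_rot: [-2.66, 1.668, 0.001]
force: [3.1, 1.6, 10.0]
opening: 0.0113
```

```bash
python3 - <<'E'
from h import *
c=read_camera("wrist");save(c,"w14",(240,120,400,280),5)
o=env.get_obs();print(o["time"],o["ee_pos"],o["eef_rot"],o["force"],o["torque"],o["opening"])
E
```

```text
15.6 [0.50415071 0.11806536 0.05275296] [-2.65952012e+00  1.66805564e+00  1.18992789e-03] [2.49075281 2.18129343 8.72826317] [ 0.55478279 -0.65571211  0.0046697 ] 0.011310251632515395
```

View pics/w14.png

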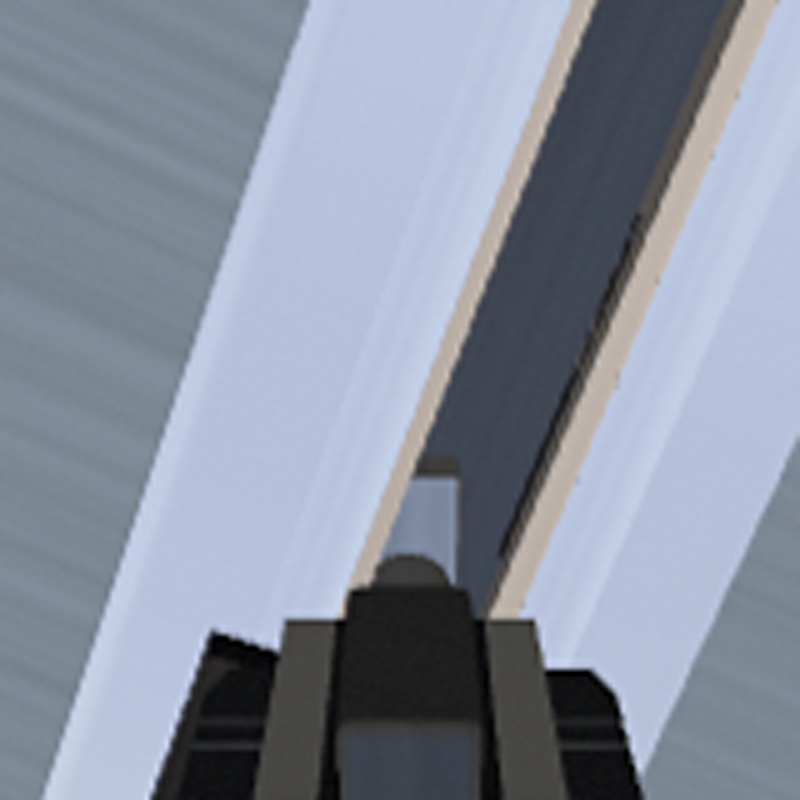

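Call:
{"name": "step_arm", "arguments": {"plan": [[[1, 0, -0.6, 0, 4], [1, 0, -1.2, 0, 8], [1, 0, -1.2, 0, 14], [1, 0, -1.2, 0, 20], [1, 0, -1.2, 0, 20]]]}}

```text
time: 16.1
ee_pos: [0.504, 0.1171, 0.0528]
eef_rot: [-2.91, 1.178, 0.001]
force: [3.7, 2.7, 9.6]
opening: 0.0111
```

```bash
python3 - <<'E'
from h import *
c=read_camera("wrist");save(c,"w15",(240,120,400,280),5)
o=env.get_obs();print(o["time"],o["ee_pos"],o["eef_rot"],o["force"],o["torque"],o["opening"])
s=read_camera("scene");save(s,"s15",(330,150,450,250),6)
E
```

```text
16.15 [0.50406263 0.11710418 0.05276533] [-2.90891869e+00  1.17962920e+00  8.76937854e-04] [3.65462059 3.45288758 9.56676106] [ 0.62990519 -0.61114879  0.02144775] 0.011214537274640836
```

View pics/w15.png

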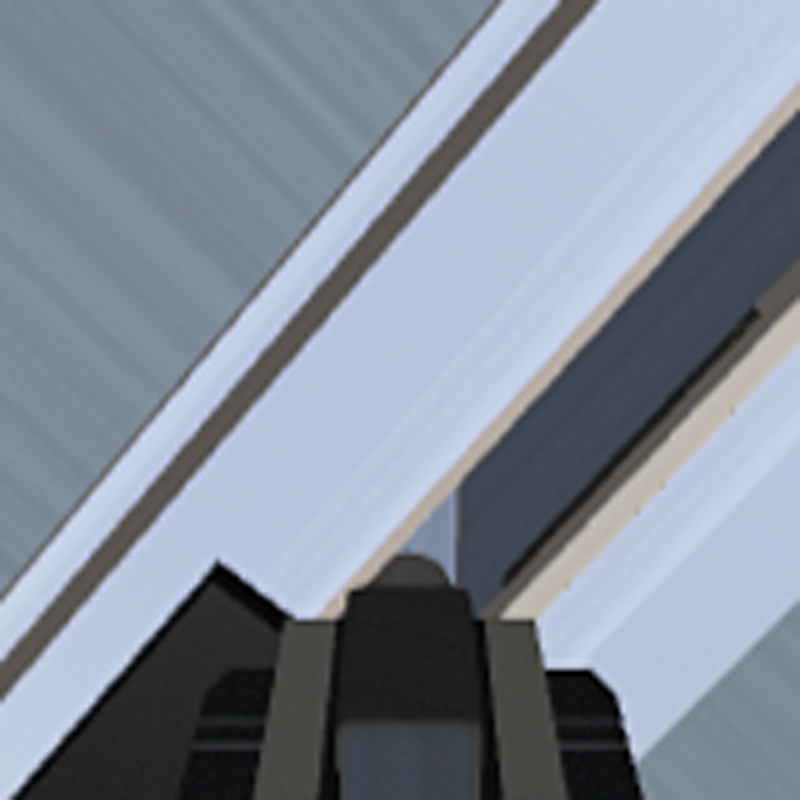

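View pics/s15.png

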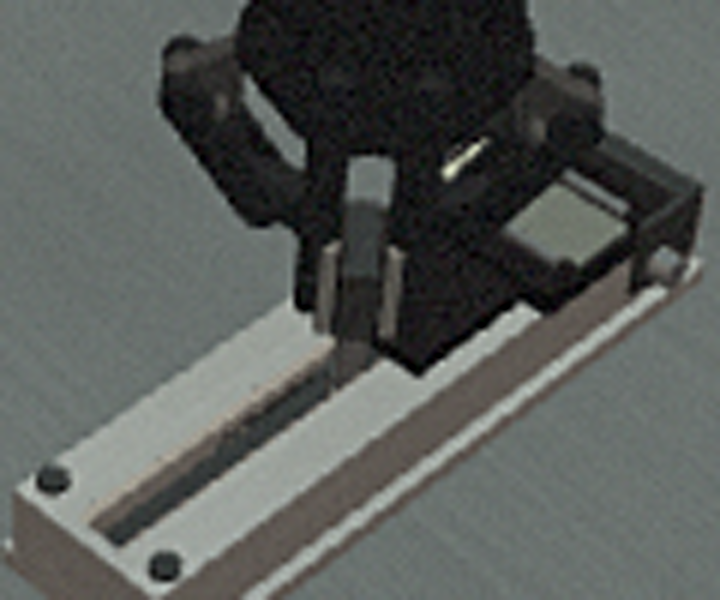

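Call:
{"name": "step_arm", "arguments": {"plan": [[[1, 0, -0.2, 0, 5], [1, 0, -0.2, 0, 10], [1, 0, -0.2, 0, 15], [1, 0, -0.2, 0, 20], [1, 0, -0.2, 0, 25], [1, 0, -0.2, 0, 25]]]}}

```text
time: 16.8
ee_pos: [0.5036, 0.1169, 0.0527]
eef_rot: [-3.096, 0.52, 0.001]
force: [1.7, 3.4, 9.2]
opening: 0.0111
```

```bash
python3 - <<'E'
from h import *
o=env.get_obs();print(o["time"],o["ee_pos"],o["eef_rot"],o["force"],o["torque"],o["opening"],o["qpos"])
E
```

```text
16.8 [0.5036177  0.11691622 0.05265943] [-3.09608618e+00  5.19676051e-01  8.02579853e-04] [1.73128043 3.35366932 9.20077293] [ 0.64282663 -0.51772532  0.01631465] 0.011089939601844574 [-0.53143808  0.64901129  0.29927591  2.19705848 -0.53204207  0.363473
 -0.12009706]
```

Call:
{"name": "step_arm", "arguments": {"plan": [[[1, 0, 0, 0, 5], [1, 0, 0, 0, 10], [1, 0, 0, 0, 15], [1, 0, 0, 0, 20], [1, 0, 0, 0, 24.7], [1, 0, 0, 0, 24.7], [1, 0, 0, 0, 24.7]]]}}

```text
time: 17.5
ee_pos: [0.5034, 0.1167, 0.0526]
eef_rot: [-3.136, -0.153, 0.0]
force: [1.6, 2.8, 9.3]
opening: 0.0112
```

```bash
python3 - <<'E'
from h import *
c=read_camera("wrist");save(c,"w16",(240,120,400,280),4)
o=env.get_obs();print(o["time"],o["ee_pos"],o["eef_rot"],o["force"],o["torque"],o["opening"])
r=o["eef_rot"];print(2*np.degrees(np.arctan2(r[1],r[0])))
s=read_camera("scene");save(s,"s16",(330,150,450,250),6)
E
```

```text
17.55 [0.50332132 0.11679483 0.05257402] [-3.13634979e+00 -1.53221254e-01  5.16861233e-04] [2.45325045 2.53118722 8.83102445] [ 0.6424907  -0.41232621  0.08636644] 0.01100480895600114
-354.4062635388164
```

View pics/w16.png

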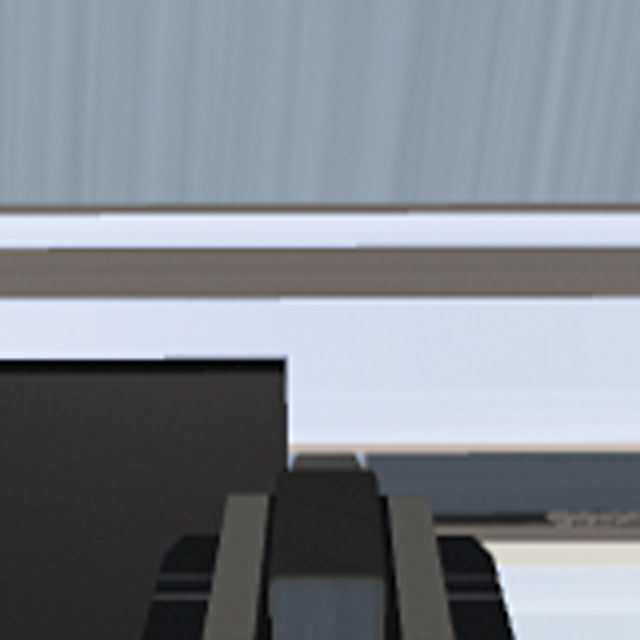

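View pics/s16.png

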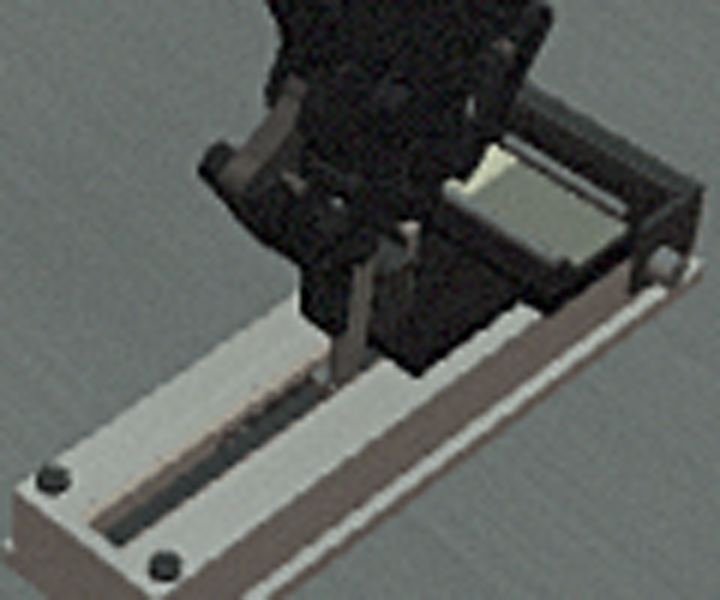

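Call:
{"name": "step_arm", "arguments": {"plan": [[[1, 0.3, 0, 0.7, 0], [1, 0.4, 0, 1.5, 0], [1, 0.4, 0, 2.5, 0], [1, 0.4, 0, 3.5, 0], [1, 0.4, 0, 4.5, 0], [1, 0.4, 0, 4.5, 0]]]}}

```text
time: 18.2
ee_pos: [0.5034, 0.1166, 0.0565]
eef_rot: [-3.137, -0.151, 0.002]
force: [1.4, 5.6, 4.6]
opening: 0.011
```

```bash
python3 - <<'E'
from h import *
o=env.get_obs();print(o["time"],o["ee_pos"],o["eef_rot"],o["force"],o["torque"],o["opening"])
E
```

```text
18.2 [0.50340946 0.11660293 0.05646606] [-3.13692158e+00 -1.51360166e-01  1.89024744e-03] [1.37235002 5.62963381 4.63294146] [ 1.24317631 -0.29828036 -0.00553389] 0.011005961345709287
```

Call:
{"name": "step_arm", "arguments": {"plan": [[[1, 0, 0.7, 0, 0], [1, 0, 1.4, 0.3, 0], [1, 0, 1.4, 0.8, 0], [1, 0, 1.4, 1.2, 0], [1, 0, 1.4, 1.2, 0]]]}}

```text
time: 18.7
ee_pos: [0.5034, 0.1168, 0.0574]
eef_rot: [3.138, 0.15, -0.002]
force: [0.3, 3.3, 2.0]
opening: 0.0114
```

```bash
python3 - <<'E'
from h import *
c=read_camera("wrist");save(c,"w17",(240,120,400,280),4)
o=env.get_obs();print(o["time"],o["ee_pos"],o["eef_rot"],o["force"],o["torque"],o["opening"])
s=read_camera("scene");save(s,"s17",(330,150,450,250),6)
E
```

```text
18.75 [0.50345114 0.11671961 0.05744046] [ 3.13770554e+00  1.49377145e-01 -1.96833937e-03] [0.99130186 1.8909795  1.79802331] [ 0.63600197 -0.18026026  0.01514806] 0.011348709169299136
```

View pics/w17.png

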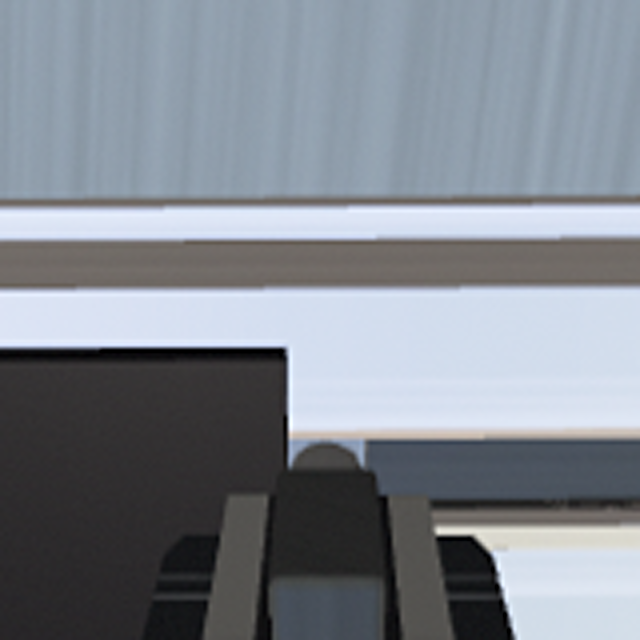

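View pics/s17.png

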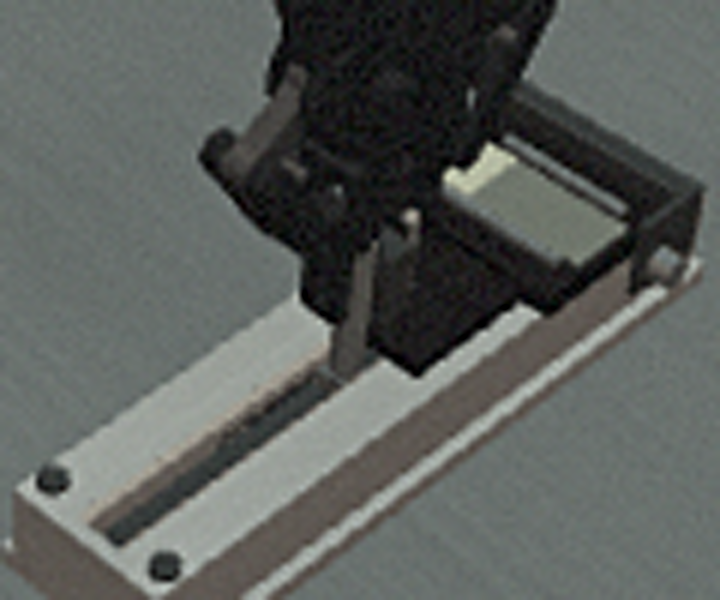

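Call:
{"name": "step_arm", "arguments": {"plan": [[[1, 0, 0.4, 0.4, 0], [1, 0, 0.8, 0.8, 0], [1, 0, 0.8, 0.8, 0]]]}}

```text
time: 19.1
ee_pos: [0.5035, 0.1169, 0.0583]
eef_rot: [3.137, 0.149, -0.002]
force: [0.7, 0.8, 1.4]
opening: 0.0109
```

```bash
python3 - <<'E'
from h import *
o=env.get_obs();print(o["time"],o["ee_pos"],o["eef_rot"],o["force"],o["torque"],o["opening"])
E
```

```text
19.1 [0.50347501 0.11692186 0.05830455] [ 3.13709842e+00  1.48660320e-01 -1.76988432e-03] [0.72263354 0.75064714 1.40051086] [ 0.03219273 -0.07012601  0.04007709] 0.010885364799968496
```

Call:
{"name": "step_arm", "arguments": {"plan": [[[0.85, 0, 0, 0, 0], [0.75, 0, 0, 0, 0], [0.65, 0, 0, 0, 0], [0.6, 0, 0, 0, 0], [0.6, 0, 0, 0, 0], [0.6, 0, 0, 0, 0]]]}}

```text
time: 19.7
ee_pos: [0.504, 0.1178, 0.0584]
eef_rot: [3.138, 0.15, -0.0]
force: [0.3, 0.1, -0.6]
opening: 0.0342
```

```bash
python3 - <<'E'
from h import *
c=read_camera("wrist");save(c,"w18")
o=env.get_obs();print(o["time"],o["ee_pos"],o["force"],o["torque"],o["opening"])
E
```

```text
19.75 [0.5040474  0.11783031 0.0583828 ] [ 0.04888692 -0.22081116  0.14199042] [-0.03002803  0.05331085 -0.02098734] 0.033894865405253785
```

View pics/w18.png

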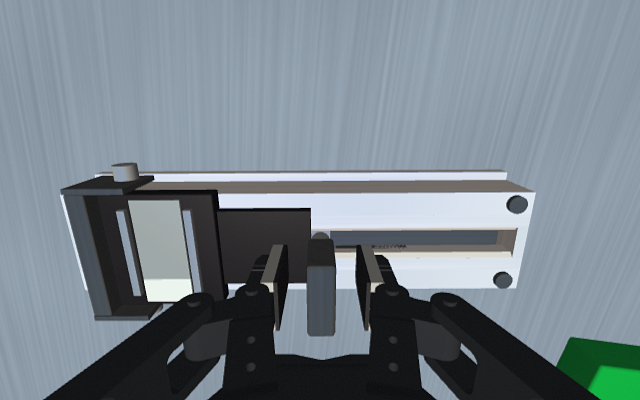

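The pads are clear of the handle, and the stud stays upright against the carrier face at (310,230). Retreating straight up.

Call:
{"name": "step_arm", "arguments": {"plan": [[[0.6, 0, 0, 20, 0], [0.6, 0, 0, 50, 0], [0.6, 0, 0, 90, 0], [0.6, 0, 0, 130, 0], [0.6, -10, -30, 150, 0], [0.6, -20, -70, 150, 0], [0.6, -20, -110, 150, 0], [0.6, -20, -110, 150, 0]]]}}

```text
time: 20.55
ee_pos: [0.4831, 0.0017, 0.2091]
eef_rot: [3.136, 0.135, 0.001]
force: [-0.3, 0.1, -0.2]
opening: 0.034
```

```bash
python3 - <<'E'
from h import *
s=read_camera("scene");save(s,"s19",(320,130,460,270),4.2)
t=read_camera("top");w=read_camera("wrist");save(w,"w19")
save(t,"t19",(225,165,320,310),4)
for n,c in (("scene",s),("wrist",w),("top",t)):
    print(n,[(np.round(r["location"],1).tolist(),round(r["conf"],2)) for r in nets.spot_point(n,"stud_mid")[:2]])
    for z in (.0575-.021-.0+.0,.056,.091): print(z,proj(c,[.504,.1169,z]).round(1))
    r=nets.spot_point(n,"stud_mid")
    if r: print(at(c,r[0]["location"],.056))
o=env.get_obs();print(o["time"],o["ee_pos"],o["force"])
E
```

```text
scene [([383.7, 199.5], 0.72)]
0.036500000000000005 [387.  208.3]
0.056 [387.8 200.9]
0.091 [389.4 186.9]
[0.50761018 0.10951674 0.056     ]
wrist [([354.4, 60.1], 0.92)]
0.036500000000000005 [353.6  67.1]
0.056 [355.8  64.6]
0.091 [360.6  59.4]
[0.50237039 0.12040207 0.056     ]
top [([269.0, 235.8], 0.49), ([271.6, 227.8], 0.39)]
0.036500000000000005 [270.2 229.7]
0.056 [269.4 229.9]
0.091 [267.9 230.4]
[0.49166981 0.11744612 0.056     ]
21.0 [0.48409228 0.00886691 0.20820013] [0.20469006 0.06550551 0.4516908 ]
```

View pics/s19.png

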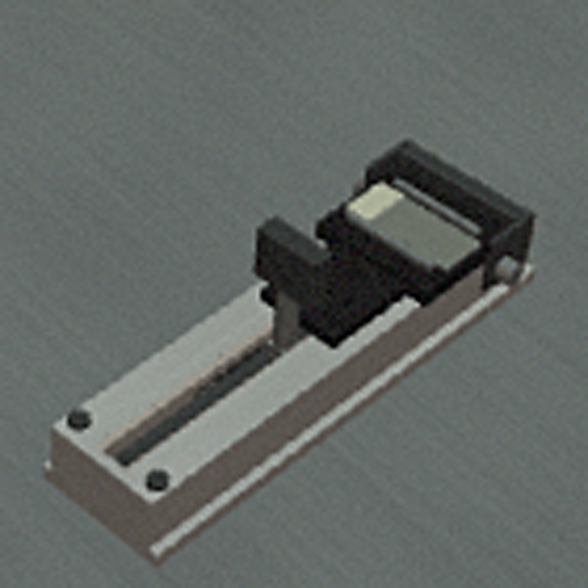

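View pics/w19.png

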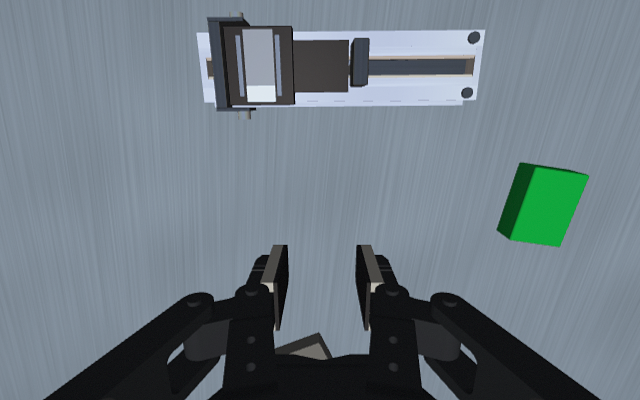

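View pics/t19.png

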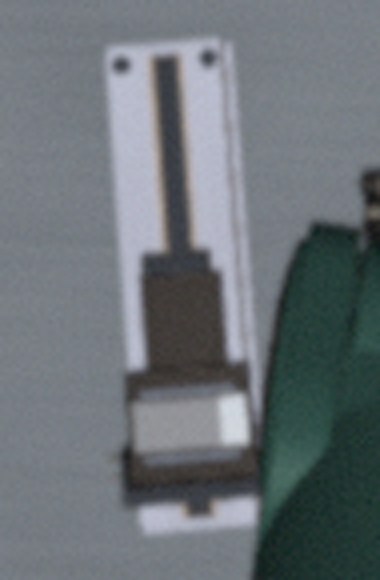

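```bash
python3 - <<'E'
from h import *
print(env.finish_job())
o=env.get_obs();print(o["time"],o["force"])
E
```

```text
the job is handed in; nothing more can be done
None
the job is handed in; nothing more can be done
```

I lowered the stud's head lengthwise into the slot and slid it along to push the carrier to its hard stop. There I pressed it about 6.5 mm down, turned it +90° and let it spring up into the seat. I then let go and handed the job in at about 21 s; no verdict is reported.

- **Seated:** before I let go, the head's underside was about 20.9 mm above the bench (worked out from the tool height), where a seated head should be at 21 mm. The wrist forces had dropped to about 1 N.
- **Carrier home:** the last pictures show the stud upright with its head across the slot. The carrier's front corner is at the same pixel as when I felt the stop.
- **Forces:** the highest wrist force I read in any axis was about 10 N, against the 40 N limit between stud and rail. I only read it between moves, so peaks in between were not seen.
- **Side force:** up to 5.6 N of side force built up across the slot during the turn and the rise. I shifted the tool by small steps until it was gone before releasing.
- **Disagreement:** the network's stud position from the top camera, at confidence 0.49, was about 12 mm off along the rail. I trusted the other two cameras, which were within 2 to 8 mm, and the pictures.
- **Not checked:** I never steered the arm at the bottle, slide box or lens jar, but I did not measure them again at the end.

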